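# Wedge the whetstone tight in its holder

## Robot

A 7-joint arm with a two-finger parallel gripper is mounted at the origin on a cart in front of the work surface, level with it; the furniture and walls round the work are solid. World frame = base frame: x ahead of the robot, y to its left, z up, the work surface at z = 0. Lengths are in m, angles in degrees, forces in N, time in s.
With the tool pointing down it reaches from about 0.425 to 0.825 m from the base axis. Payload 3.6 kg.
Tool frame: the origin (TCP) lies on the mounting face of the last link; the fingertips stand 173 mm ahead of it and the grasp point (between the pads) lies 155 mm ahead of it (env.tip_extent is the distance from the TCP to the fingertips, in m); z points along the fingers, y is the line along which they close (so a half turn about z gives the same grasp; the last joint's range is limited). The gripper opens to 85 mm and grips with 20 to 120 N. Pads are 22 mm wide; open, the fingers measure 114 mm over their backs; the gripper's body (76 mm by 85 mm) begins 54 mm behind the grasp point. The pads swing forward as they close: fully open they stand 13 mm farther back than shut.
Start: joints at [69.242, 35.231, -0.722, 81.555, 0.464, 63.22, -2.315], TCP at [0.214, -0.614, 0.405] pointing down, gripper open.
Joint ranges: [-178.69, 178.69], [-17.37, 117.87], [-77.05, 75.6], [15.02, 138.74], [-78.02, 258.01], [0.78, 113.62], [-162.83, 162.83]. Speed limits (degrees/s): [159.86, 159.86, 180, 180, 180, 180, 180].

## Interface

Orientations are given as a 3x3 rotation matrix whose columns are the frame's x, y, z axes.
In Python, from bench import env, optics, nets gives the robot as it stands. Calls block until the motion is done:
- env.reach(position, orientation): joint-space move of the TCP to a pose.
- env.move_linear(position, orientation=None, vel=0.15, f_stop=None): straight line of the TCP; orientation=None keeps the orientation; vel is the mean speed in m/s. With f_stop (N) it stops when the force on the tool has changed by that much, and returns True; else False.
- env.set_joints(angles): joint-space move.
- env.move_gripper(opening, force=None): finger opening in m; force is the grip in N (None keeps the last); returns when the fingers have stopped.
- env.sleep(seconds).
- env.solve_ik(position, orientation): joint angles nearest the present ones, or None.
- optics.get_image(name): name is "scene" or "top"; returns (picture, depth): 420x560x3 uint8, blue, green, red; 420x560 float32, m along the optical axis (not along the pixel's ray), 0 where there is no reading.
- optics.camera_model(name): a dict with "fx", "fy", "cx", "cy" (pixels), "rvec" (rotation vector, rad) and "tvec" (3), from world to camera coordinates, as OpenCV has them. Camera axes: x right, y down, z forward; pixel columns grow to the right and rows downward; lengths in m; the calibration is good to about 2 mm. A picture is of the moment at which its call begins. camera_model takes no time and is no camera call.
A pose or a line that the arm cannot do raises env.MotionError and nothing moves.
- env.job_done(): hands the job in; it is judged then, once.
Trained networks look in the newest picture that a camera, given by its name, has taken for a name from the list of things; names that differ only in an ending like _2 or _b are one class to them, and where a whole thing is asked for, a point or a joint stands for the part that bears it (a point fixed in the world has none). Each returns a list of dicts, best first, with "conf" (0 to 1); they miss things now and then, are a little off and sometimes report something else, mostly with a low value. They report only what shows in the picture. A call takes as long as a camera call.
- nets.boxes_of(camera, query): "xyz" ([x, y, z] in m, in world coordinates, good to about 4 mm: the middle of the surface that is visible of it).
- nets.landmark_of(camera, query): "xyz" ([x, y, z] in m, in world coordinates, good to about 4 mm: a listed point, or the origin of a listed thing).
Readings, each from a call of its own:
- env.current_clock(): time.
- env.current_joints(): joint angles.
- env.current_joint_vel(): joint speeds.
- env.current_joint_torque(): joint torques, N m.
- env.current_ee_pos(): TCP position.
- env.current_tool_rot(): TCP orientation.
- env.current_contact_force(): force on the tool from outside, world axes, zero at the start.
- env.current_moment(): the same for the moment, N m.
- env.current_gripper_width(): finger opening in m.
- env.current_grasp_force(): force on a finger pad.
Only numpy, scipy, OpenCV 4.12 (cv2) and the standard library are available. Lean on these libraries where they do the work, as an engineer would, in place of code of your own. Each camera call takes 0.05 s, during which the arm holds its last target. There are 200 camera calls.

## Task

The whetstone lies loose in its wooden holder. Pick up the mallet by its handle and knock the wedge in sideways with separate, measured taps on its thick end, drawing the mallet clear after each tap, until the wedge no longer advances under a firm tap and the stone sits tight. Then lay the mallet flat on the worktop away from the holder; never hit hard or strike the stone, do not push wedge or stone with the gripper, and leave the jars alone.

Things in the scene. Friction and masses are not known exactly. Their poses are not given: they have to be found in the camera images.
- holder: Wooden whetstone holder fixed to the worktop. Origin: underside, on the base's middle line; x runs along holder and stone, away from the wedge end; z up. Base 12 mm thick, x -108..+124, y -38..+38 mm, with an ear of the same thickness under the wedge out to y = -95 mm (x -108..-48 mm). Rails 11 mm above the base beside the stone.
- far_block (a point): Top centre of the block at the holder's far end (22 x 66 mm, top 45 mm above the worktop). On its inner side a sprung cork pad backs the stone's end; the pad gives 2.5 mm (4.8 N per mm), then is solid.
- channel (a point): Point on the base in the middle of the wedge's channel, between the stone's end and a slanted wooden cheek (top 48 mm above the worktop, 22 mm thick) fixed at the holder's near end. The cheek's setting along the holder's x differs by up to 2.5 mm either way and is not reported, so the depth at which the wedge sits tight differs by 20 mm either way.
- stone: Grey whetstone of two layers, 150 x 50 x 30 mm, lying in the holder along its x, loose until wedged. Origin: centre of its underside.
- wedge: Pale wooden wedge on the holder's base, between stone and slanted cheek. 110 mm long (y), 36 mm high, its top 48 mm above the worktop, 26 mm thick at the -y end (the end to tap, sticking out), 12 mm at the +y end. Origin: underside, mid-length; straight face, x = +9.6 mm, towards the stone. Driven along +y, it jams by friction and does not slip back.
- wedge_head (a point): Centre of the wedge's thick end face, 26 x 36 mm, 30 mm above the worktop, facing -y. It goes in by 25 to 72 mm: first loose, then against the pad's growing force (firm taps of 15 to 20 N are needed and enough), then it stops: tight, pressing the stone with over 10 N by itself. A mallet force over 30 N would split the wedge.
- mallet: Small wooden mallet, 180 g, lying in front of the sink. Dark square head 40 (x) x 84 (y) x 38 mm high, flat striking faces at y = +42 and -42 mm. Origin: centre of the head's underside. Pale flat-sided handle 18 mm wide (y), 24 mm high, axis 19 mm above the underside, running along -x from the head to x = -170 mm. Centre of mass about 14 mm from the head's centre towards the handle.
- mallet_head (a point): Centre of the mallet's head, 19 mm above its underside.
- honey_jar: Bystander: amber jar with cork lid, 55 mm across, 81 mm high, left of the holder. Origin: centre of its underside.
- spice_ginger: Bystander: spice jar with a pale cap, 39 mm across, 99 mm high, right of the sink. Origin: centre of its underside.

How it is judged (in metres and radians):
On the way, in this order (a step that is already met when the one before it is completed fails the run):
1. the mallet is picked up (height (world z) of mallet_head above 0.03 m), for 0.1 s.
2. a first tap of the mallet lands on the wedge (contact force between mallet and wedge above 0.1 N).
3. the mallet is drawn clear of the wedge's end (distance between mallet_head and wedge_head above 0.052 m), for 0.05 s.
4. a further, firm tap of over 12 N lands on the wedge (contact force between mallet and wedge above 12 N).
5. the mallet is drawn clear and the wedge holds the stone tight by itself (distance between mallet_head and wedge_head above 0.052 m and contact force between wedge and stone above 10 N), for 0.2 s.
At the end, for the whole second after the job is handed in: The wedge stands in its channel pressing the stone with over 10 N, its thick end within 97 mm of the holder's middle line; the stone lies flat against the far pad; the mallet lies flat and still on the worktop, its head over 80 mm from the wedge's end, not touching the holder (contact force between wedge and stone above 10 N and y of wedge_head in the frame of holder above -0.097 m and angle between wedge's own z axis and vertical below 0.06 rad and angle between stone's own z axis and vertical below 0.04 rad and z of stone in the frame of holder below 0.016 m and x of stone in the frame of holder above 0.01 m and z of wedge in the frame of holder below 0.017 m and height (world z) of mallet_head between 0.012 and 0.027 m and angle between mallet's own z axis and vertical below 0.12 rad and linear speed of mallet below 0.02 m/s and distance between mallet_head and wedge_head above 0.08 m and contact force between mallet and holder below 0.1 N and linear speed of wedge below 0.01 m/s).
It fails at once if the mallet hits the wedge with more than 30 N (contact force between mallet and wedge above 30 N).
It fails at once if the gripper or arm pushes the wedge or the stone (contact force between any of the fingers, the arm and wedge above 1 N or contact force between any of the fingers, the arm and stone above 1 N).
It fails at once if the mallet hits the stone (contact force between mallet and stone above 3 N).
It fails at once if a jar is pushed aside or toppled (distance of any of honey_jar, spice_ginger from where it was at the start of the episode above 0.02 m).
It also fails if it takes over 66 s, if anything falls off the work surface, if the arm or the gripper's body presses on something with over 40 N, if the wrist force passes 120 N, or if a joint passes its speed limit or range.

## Working session

There is one attempt and no reset: what is moved stays moved. The work goes in short steps, each a Python script; the robot and the scene stay as the last script left them, time stands still between calls to the robot, and variables do not carry over. Pictures are saved under pics/ and viewed, at most 10 in all, crops included, and the job is handed in when it is done.

```bash
mkdir -p pics; ls; python3 - <<'E'
from bench import env, optics, nets
import cv2
for c in("top","scene"):
    im,d=optics.get_image(c); cv2.imwrite(f"pics/{c}0.png",im)
    for q in("holder","far_block","channel","stone","wedge","wedge_head","mallet","mallet_head","honey_jar","spice_ginger"):
        r=nets.landmark_of(c,q); print(c,q,[(round(a['conf'],2),[round(float(v),4) for v in a['xyz']]) for a in r[:2]])
print(env.current_clock(), env.current_tool_rot(), env.current_contact_force())
E
```

```text
pics
top holder [(0.83, [0.5914, 0.3577, -0.0003]), (0.64, [0.4471, -0.1201, 0.0045])]
top far_block [(0.84, [0.7047, 0.3431, 0.0463])]
top channel [(0.91, [0.5255, 0.3676, 0.0139])]
top stone [(0.66, [0.6057, 0.3523, 0.0113])]
top wedge [(0.48, [0.5102, 0.3072, 0.0103])]
top wedge_head [(0.74, [0.4969, 0.2485, 0.0267])]
top mallet [(0.89, [0.4456, -0.1161, 0.0025])]
top mallet_head [(0.93, [0.4462, -0.1241, 0.0147])]
top honey_jar [(0.83, [0.4626, 0.5559, 0.0044])]
top spice_ginger [(0.5, [0.6503, -0.257, -0.0008])]
scene holder [(0.21, [0.4998, 0.2492, 0.0282])]
scene far_block [(0.72, [0.7045, 0.3372, 0.0484])]
scene channel [(0.92, [0.5176, 0.3675, 0.0151]), (0.55, [0.4438, -0.1169, 0.0166])]
scene stone [(0.86, [0.6059, 0.353, 0.0138])]
scene wedge [(0.72, [0.5092, 0.3045, 0.0099]), (0.27, [0.702, 0.3389, 0.0466])]
scene wedge_head [(0.86, [0.5018, 0.2509, 0.0314])]
scene mallet [(0.78, [0.4429, -0.1217, 0.0014])]
scene mallet_head [(0.97, [0.4487, -0.1182, 0.0192])]
scene honey_jar [(0.64, [0.4631, 0.5529, -0.0014])]
scene spice_ginger [(0.57, [0.4992, 0.2463, 0.0286]), (0.55, [0.6472, -0.2545, 0.0027])]
1.1 [[ 9.44142047e-01  3.29538755e-01  6.05002488e-05]
 [ 3.29538755e-01 -9.44142049e-01  5.39549226e-06]
 [ 5.88988527e-05  1.48430656e-05 -9.99999998e-01]] [-0.56739135  0.06329832  0.16553081]
```

View pics/top0.png

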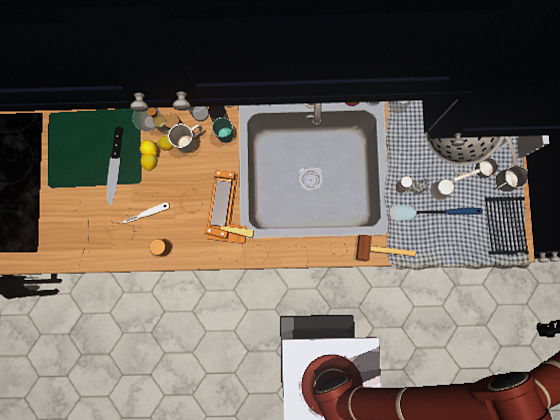

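View pics/scene0.png

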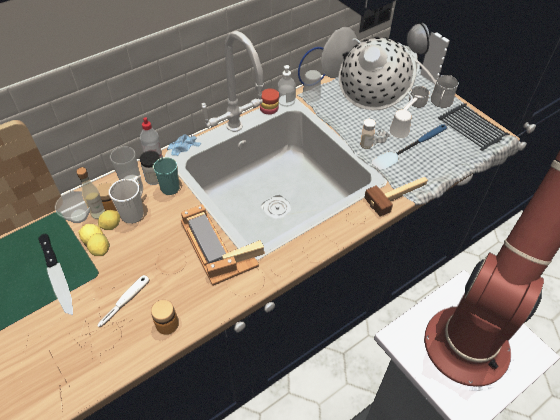

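Both views agree. The mallet lies in front of the sink with its head at top-view px (365,248) and its handle running right (-y). The holder is at (222,205), with the wedge sticking out to the right at (240,231). Next I'll get the yaws from the depth points.

```bash
cat > h.py <<'E'
from bench import env, optics, nets
import cv2, numpy as np
def cloud(c):
    im,d=optics.get_image(c); m=optics.camera_model(c)
    R,_=cv2.Rodrigues(np.array(m['rvec'],float)); t=np.array(m['tvec'],float).ravel()
    v,u=np.indices(d.shape); P=np.stack([(u-m['cx'])/m['fx']*d,(v-m['cy'])/m['fy']*d,d],-1)
    W=(P-t)@R; W[d==0]=np.nan
    return im,W,m
def ortho(c,im,m,x0,x1,y0,y1,z,s=2000):  # image: up=+x, left=+y
    K=np.array([[m['fx'],0,m['cx']],[0,m['fy'],m['cy']],[0,0,1]])
    w,h=int((y1-y0)*s),int((x1-x0)*s)
    q=np.float32([[x1,y1,z],[x1,y0,z],[x0,y0,z],[x0,y1,z]])
    p,_=cv2.projectPoints(q,np.array(m['rvec'],float),np.array(m['tvec'],float),K,None)
    H=cv2.getPerspectiveTransform(p.reshape(4,2).astype(np.float32),np.float32([[0,0],[w,0],[w,h],[0,h]]))
    return cv2.warpPerspective(im,H,(w,h),flags=cv2.INTER_CUBIC)
E
python3 - <<'E'
from h import *
out=[]
for c in("top","scene"):
    im,W,m=cloud(c)
    X,Y,Z=W[...,0],W[...,1],W[...,2]
    def sel(a,b,cc,d,z0,z1): return W[(X>a)&(X<b)&(Y>cc)&(Y<d)&(Z>z0)&(Z<z1)]
    hd=sel(.38,.52,-.35,-.145,.02,.045); hh=sel(.38,.52,-.15,-.08,.028,.06)
    for n,p in(("handle",hd),("head",hh),("stone+",sel(.5,.73,.3,.42,.037,.06))):
        if len(p)>8:
            mu=p.mean(0); _,s,v=np.linalg.svd(p[:,:2]-mu[:2],full_matrices=False)
            print(c,n,len(p),mu.round(4),v[0].round(3),p.min(0).round(3),p.max(0).round(3))
    print(c,"tablez",np.nanmedian(sel(.4,.5,.05,.15,-.05,.05)[:,2]))
    a=ortho(c,im,m,.44,.74,.2,.45,.048,1500); b=ortho(c,im,m,.38,.53,-.33,-.05,.031,1340)
    out.append(np.vstack([a,cv2.resize(b,(375,201))]))
o=np.hstack(out)[:, :800]; print(o.shape)
o=o[:600] if o.shape[0]<=600 else cv2.resize(o,(int(o.shape[1]*600/o.shape[0]),600))
cv2.imwrite("pics/ortho.png",o)
E
```

```text
top handle 261 [ 0.4294 -0.2232  0.0306] [-0.206 -0.979] [ 0.383 -0.342  0.02 ] [ 0.483 -0.145  0.043]
top head 319 [ 0.445  -0.1209  0.0377] [-0.99  0.14] [ 0.404 -0.15   0.028] [ 0.487 -0.095  0.048]
top stone+ 961 [0.6011 0.349  0.0444] [-0.995  0.103] [0.5   0.3   0.037] [0.716 0.404 0.057]
top tablez 0.0012551559532141187
scene handle 273 [ 0.4279 -0.215   0.0282] [0.136 0.991] [ 0.411 -0.285  0.02 ] [ 0.451 -0.146  0.038]
scene head 367 [ 0.4411 -0.116   0.0356] [-0.988  0.154] [ 0.4   -0.149  0.028] [ 0.488 -0.092  0.044]
scene stone+ 1374 [0.5949 0.3531 0.0429] [-0.995  0.095] [0.5   0.3   0.037] [0.716 0.407 0.053]
scene tablez -0.00058215557336084
(651, 750, 3)
```

View pics/ortho.png

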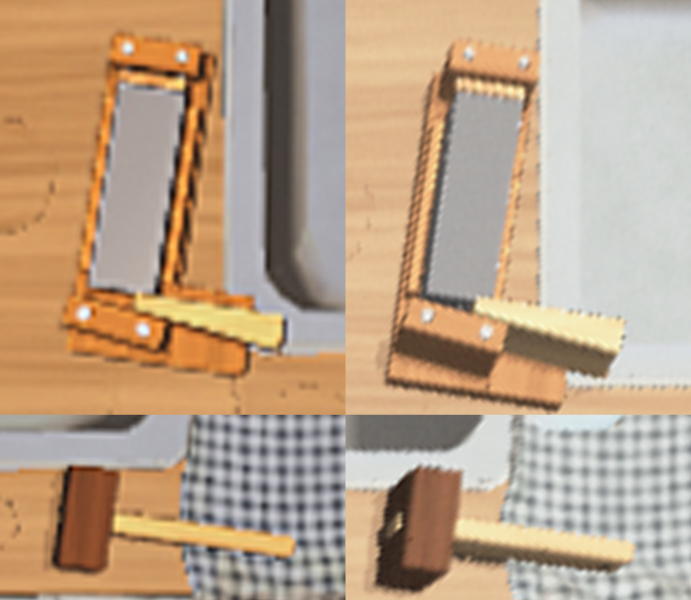

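```bash
cat >> h.py <<'E'
def rot(yaw): # tool down, tool y along mallet y for mallet yaw (deg)
    a=np.radians(yaw); y=np.array([-np.sin(a),np.cos(a),0])
    if True: y=-y*-1
    z=np.array([0,0,-1.]); return np.column_stack([np.cross(y,z),y,z])
E
python3 - <<'E'
from h import *
# mallet yaw 81.6: mallet y axis = (-sin,cos) ; angle 171.6; use the opposite -> yaw-180
Rg=rot(81.6-180); Rt=rot(-7.5-180)
print(Rg.round(2).tolist(),Rt.round(2).tolist())
g=np.array([.4387,-.1705])
print(env.solve_ik([*g,.30],Rg)); print(env.solve_ik([.455,.15,.27],Rt))
env.reach([*g,.27],Rg); print(env.current_clock(),env.current_joints())
im,W,m=cloud("top"); cv2.imwrite("pics/pre.png",ortho("top",im,m,.34,.54,-.32,-.04,.031,2500))
print(env.solve_ik([.455,.15,.27],Rt))
E
```

```text
[[0.15, 0.99, 0.0], [0.99, -0.15, 0.0], [0.0, 0.0, -1.0]] [[0.99, -0.13, 0.0], [-0.13, -0.99, 0.0], [0.0, 0.0, -1.0]]
[ 31.1652937   29.23101184 -18.01354222 117.08411497  14.95095333
  35.82689865  -5.29351316]
[ -19.54741088   31.78806267   -1.90595957  117.69619984    1.97561574
   30.54484171 -120.36928404]
3.0667 [ 29.84002638  32.08132729 -16.12236215 118.59677503  16.56662694
  31.35788041  -6.72540532]
[ -30.10119485   32.39426552   13.52643312  118.01920635  -14.04995153
   31.0749905  -104.0211439 ]
```

View pics/pre.png

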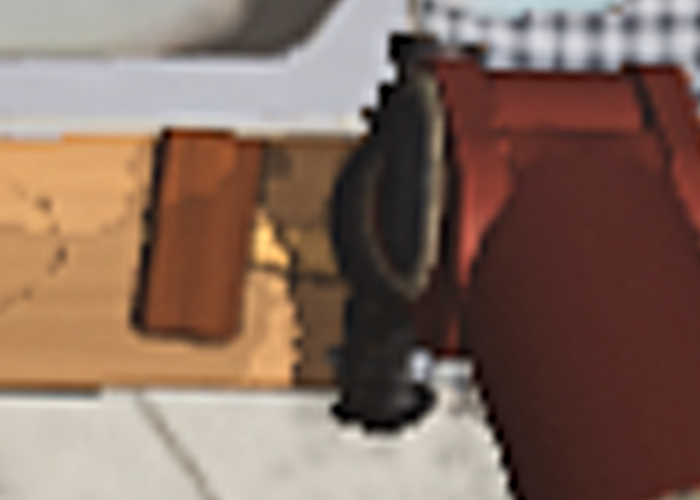

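The head is centred at ortho px (200,235), i.e. (0.446, -0.120), tilted by about 8°. That matches the estimate, so I'll grip now.

```bash
python3 - <<'E'
from h import *
Rg=rot(81.6-180); Rt=rot(-7.5-180)
g=np.array([.4387,-.1705])
print(env.move_linear([*g,.179],Rg,vel=.1,f_stop=8), env.current_ee_pos())
env.move_gripper(0.0,force=110); print(env.current_gripper_width(),env.current_grasp_force(),env.current_contact_force())
env.move_linear([*g,.30],vel=.15); print(env.current_gripper_width(),env.current_contact_force(),env.current_moment())
env.reach([.43,.12,.30],Rt); print(env.current_clock(),env.current_ee_pos(),env.current_joints())
for c in("top","scene"):
    im,W,m=cloud(c); cv2.imwrite(f"pics/hold_{c}.png",im)
    for q in("mallet_head","wedge_head","mallet"): print(c,q,[(round(a['conf'],2),np.round(a['xyz'],4).tolist()) for a in nets.landmark_of(c,q)[:2]])
    np.save(f"pics/W_{c}.npy",W)
    cv2.imwrite(f"pics/h_{c}.png",ortho(c,im,m,.36,.62,.0,.32,.15,2300))
E
```

```text
False [ 0.43889334 -0.17057365  0.17939182]
0.015911528518070536 107.31456756591797 [-1.53149395 -0.36062963  5.4409214 ]
0.015953202842252313 [ 0.00666238  0.05491294 -2.03644193] [-0.06261453  0.0216174  -0.00028315]
7.3333 [0.43010968 0.11945636 0.29973308] [ -25.22462651   26.97718782    9.67401653  121.24372058   -8.12757233
   32.40827942 -107.23781008]
top mallet_head [(0.63, [0.4804, 0.1087, 0.1374])]
top wedge_head [(0.59, [0.498, 0.2491, 0.0272]), (0.52, [0.7044, 0.3432, 0.0456])]
top mallet [(0.47, [0.4842, 0.1145, 0.1223])]
scene mallet_head [(0.56, [0.4836, 0.115, 0.1396])]
scene wedge_head [(0.64, [0.5015, 0.2479, 0.0281])]
scene mallet [(0.94, [0.4773, 0.1094, 0.1233]), (0.32, [0.5101, 0.3033, 0.0069])]
```

View pics/h_scene.png

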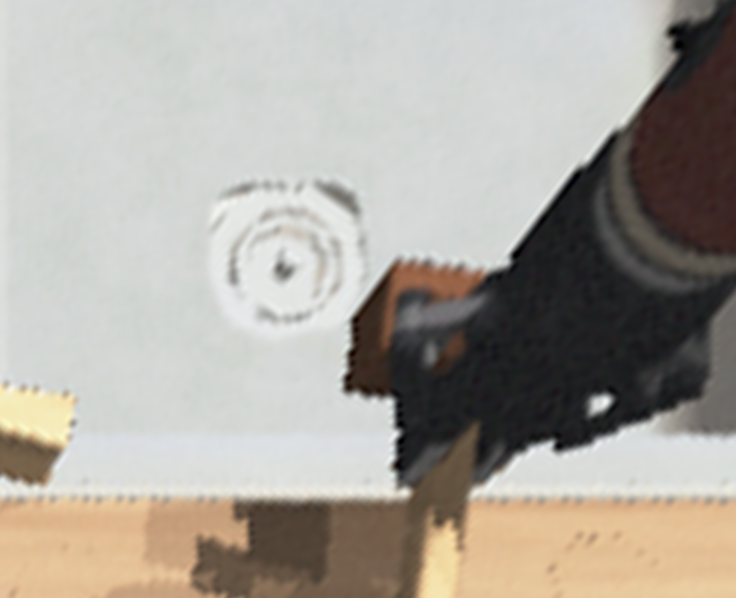

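The mallet is held squarely, with its head at ortho px (430,325), as predicted. Now for a gentle first tap.

```bash
cat >> h.py <<'E'
a=np.radians(-7.5); e=np.array([np.cos(a),np.sin(a),0]); u=np.array([-np.sin(a),np.cos(a),0])
Rt=rot(-187.5); WH=np.array([.500,.249,0]); Z=.198
def tcp(s): # TCP when the mallet's +y face stands s (m) beyond the original wedge end
    p=WH-.05*e+(s-.042)*u; return [p[0],p[1],Z]
def where(): return float((np.array(env.current_ee_pos())-np.array(tcp(0)))@u)
def tap(s0,s1,f,vel):
    env.move_linear(tcp(s0),vel=.1)
    env.sleep(.15); F0=np.array(env.current_contact_force())
    r=env.move_linear(tcp(s1),vel=vel,f_stop=f)
    F=np.array(env.current_contact_force())-F0; w=where()
    env.sleep(.1); F2=np.array(env.current_contact_force())-F0; w2=where()
    env.move_linear(tcp(w2-.025),vel=.1)
    print(r,"s",round(w*1e3,1),round(w2*1e3,1),"F",F.round(1),F2.round(1),"t",env.current_clock(),flush=True)
    return r,w2
E
python3 - <<'E'
from h import *
p=tcp(-.04); env.move_linear([p[0],p[1],.27],vel=.15); env.move_linear(p,vel=.12)
print(env.current_ee_pos(),where())
tap(-.025,.015,3,.03)
print([(round(a['conf'],2),np.round(a['xyz'],4).tolist()) for c in("top","scene") if optics.get_image(c) for a in nets.landmark_of(c,"wedge_head")[:1]])
E
```

```text
[0.44009775 0.17391609 0.19855148] -0.04026037237292788
False s 14.6 14.6 F [-0.2 -0.8 -0.1] [-0.  -1.6  0.4] t 11.4833
[(0.71, [0.4998, 0.2664, 0.025]), (0.9, [0.5025, 0.2666, 0.0304])]
```

```bash
python3 - <<'E'
from h import *
r,w=tap(-.005,.045,6,.03)
if not r: r,w=tap(w-.015,.09,6,.03)
E
```

```text
True s 30.1 29.4 F [-0.4 -0.5 -0. ] [ 0.5 -0.7 -0.1] t 13.725
```

```bash
python3 - <<'E'
from h import *
r,w=tap(.015,.09,9,.025)
r,w=tap(w-.015,.09,12,.025)
E
```

```text
True s 33.9 33.9 F [0.1 0.4 0.3] [ 0.3  0.  -0. ] t 15.9
True s 35.9 36.0 F [-0.4 -0.1 -1.1] [-1.4  0.3  0.9] t 18.0167
```

```bash
python3 - <<'E'
from h import *
w=.036
for f in (14,15.5,15.5): r,w=tap(w-.012,.09,f,.02)
E
```

```text
True s 38.4 38.4 F [1.3 0.4 0.4] [-0.3 -0.2  1.2] t 20.3583
True s 41.2 41.2 F [ 0.1 -0.2  1.1] [ 0.4 -0.9 -1. ] t 22.7083
True s 43.8 43.8 F [ 0.8 -0.1  0.9] [ 0.2 -1.2  1.9] t 25.025
```

```bash
python3 - <<'E'
from h import *
w=.0438
for f in (17,17,17,17): r,w=tap(w-.01,.09,f,.02)
E
```

```text
True s 46.8 46.7 F [ 0.1 -0.2  1.1] [-0.2 -0.6  1.7] t 27.2833
True s 49.8 49.7 F [-0.9 -0.7  4.7] [-1.6 -0.9  5. ] t 29.5083
True s 52.6 52.5 F [-1.  -1.4  6.1] [-1.  -1.7  6.7] t 31.6833
True s 55.2 55.1 F [-1.1 -1.7  6.6] [-0.9 -2.   6.5] t 33.8
```

Fz has started rising on the last taps, so I'll look before continuing.

```bash
python3 - <<'E'
from h import *
print(env.current_contact_force(),env.current_moment(),env.current_ee_pos(),where(), env.current_gripper_width())
o=[]
for c in("top","scene"):
    im,W,m=cloud(c)
    for q in("mallet_head","wedge_head","mallet","stone"): print(c,q,[(round(a['conf'],2),np.round(a['xyz'],4).tolist()) for a in nets.landmark_of(c,q)[:1]])
    if c=="scene": cv2.imwrite("pics/mid.png",cv2.resize(im[170:300,160:320],None,fx=4.6,fy=4.6,interpolation=cv2.INTER_CUBIC))
E
```

```text
[ 1.00774509  0.40718069 -1.3741963 ] [ 0.19695658 -0.04456112 -0.03165361] [0.44866314 0.24321232 0.19765153] 0.029561032200576588 0.0159886250732777
top mallet_head [(0.67, [0.4848, 0.2096, 0.0351])]
top wedge_head []
top mallet [(0.66, [0.4842, 0.211, 0.0176])]
top stone [(0.96, [0.6086, 0.3547, 0.0119])]
scene mallet_head []
scene wedge_head [(0.94, [0.51, 0.2803, 0.0289])]
scene mallet [(0.76, [0.4819, 0.2075, 0.0172])]
scene stone [(0.67, [0.6071, 0.3537, 0.0134])]
```

View pics/mid.png

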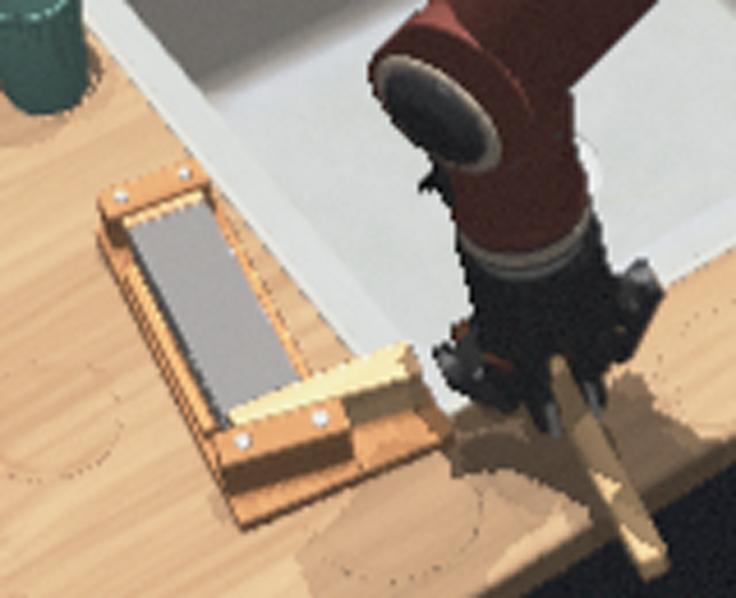

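```bash
python3 - <<'E'
from h import *
print(env.current_tool_rot(),env.current_ee_pos(),env.current_joints())
for c in("top","scene"):
    im,W,m=cloud(c)
    hsv=cv2.cvtColor(im,cv2.COLOR_BGR2HSV); X,Y,Z=np.moveaxis(W,-1,0)
    box=(X>.3)&(X<.56)&(Y>.12)&(Y<.30)
    # handle: above table, warm colour, x<.46
    H=box&(X<.445)&(Z>.015)&(Z<.08)&(hsv[...,1]>60); p=W[H]
    if len(p)>5:
        mu=p.mean(0);v=np.linalg.svd(p-mu,full_matrices=False)[2][0]; print(c,"handle",len(p),mu.round(4),v.round(3),p.min(0).round(3),p.max(0).round(3))
    B=box&(X>.45)&(Z>.02)&(Z<.08)&(hsv[...,1]>90)&(Y<.255); p=W[B]
    if len(p)>5: print(c,"head",len(p),p.mean(0).round(4),p.min(0).round(3),p.max(0).round(3))
    E=(X>.47)&(X<.54)&(Y>.24)&(Y<.33)&(Z>.035)&(Z<.06)&(hsv[...,1]>40); p=W[E]; print(c,"wedge",len(p),p.min(0).round(3),p.max(0).round(3))
    if c=="top": cv2.imwrite("pics/mid_top.png",ortho(c,im,m,.32,.58,.12,.40,.045,2200))
E
```

```text
[[ 0.97378314 -0.20963575 -0.08831333]
 [-0.21891051 -0.9691481  -0.11327028]
 [-0.0618432   0.1296334  -0.98963155]] [0.44885428 0.2439433  0.19797837] [ -40.82317731   42.75667889   14.10231761  112.86052654  -11.6337318
   33.51898038 -122.00008547]
top handle 33 [0.4057 0.2224 0.0477] [-0.946  0.317 -0.064] [0.382 0.206 0.026] [0.424 0.229 0.06 ]
top head 182 [0.4816 0.1949 0.0551] [0.456 0.169 0.028] [0.507 0.224 0.067]
top wedge 16 [0.518 0.309 0.044] [0.526 0.33  0.055]
scene handle 370 [0.3741 0.2416 0.0516] [-0.972  0.232  0.019] [0.316 0.196 0.03 ] [0.445 0.262 0.079]
scene head 27 [0.4799 0.2397 0.0479] [0.45  0.214 0.043] [0.508 0.254 0.053]
scene wedge 195 [0.471 0.241 0.035] [0.526 0.33  0.053]
```

View pics/mid_top.png

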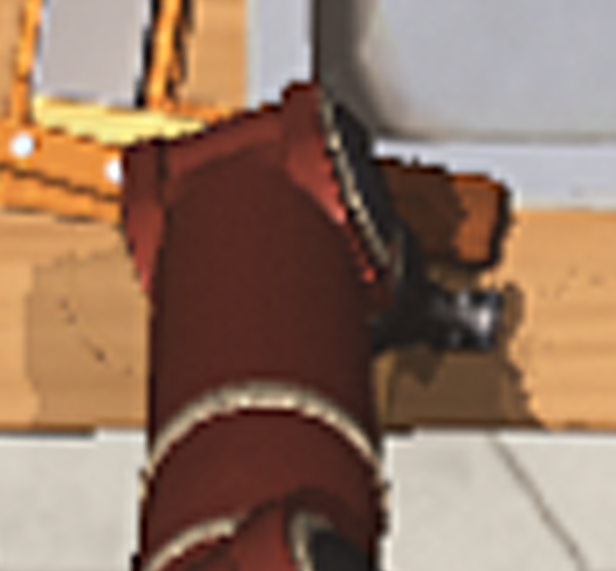

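`orientation=None` kept the deflected orientation after each tap, so the tilt built up. I'll restore the upright orientation and pass it explicitly from here on.

```bash
cat >> h.py <<'E'
def tap2(s0,s1,f,vel):
    env.move_linear(tcp(s0),Rt,vel=.1)
    r=env.move_linear(tcp(s1),Rt,vel=vel,f_stop=f)
    w=where(); R=np.array(env.current_tool_rot()); ang=np.degrees(np.arccos(-R[2,2]))
    off=float((np.array(env.current_ee_pos())+.16*R[:,2]-np.array(tcp(0))-[0,0,-.16])@u)
    env.move_linear(tcp(off-.018),Rt,vel=.12)
    print(r,"s",round(w*1e3,1),"grip s",round(off*1e3,1),"tilt",round(float(ang),2),"t",env.current_clock(),flush=True)
    return r,off
E
python3 - <<'E'
from h import *
p=tcp(-.005); env.move_linear([p[0],p[1],.212],Rt,vel=.1)
env.move_linear(tcp(.005),Rt,vel=.08); print(env.current_tool_rot()[2],env.current_contact_force(),env.current_clock())
r,w=tap2(.012,.09,15,.025)
r,w=tap2(w-.012,.09,17,.025)
for c in("top","scene"):
    optics.get_image(c)
    for q in("mallet_head","wedge_head"): print(c,q,[(round(a['conf'],2),np.round(a['xyz'],4).tolist()) for a in nets.landmark_of(c,q)[:1]])
E
```

```text
[-1.60730594e-03  8.30748951e-04 -9.99998363e-01] [-0.20682944  0.26773386 -2.16358056] 35.2917
True s 34.1 grip s 32.1 tilt 0.85 t 37.2917
True s 34.5 grip s 32.2 tilt 0.96 t 39.075
top mallet_head [(0.55, [0.4979, 0.2193, 0.032])]
top wedge_head [(0.5, [0.5046, 0.2797, 0.027])]
scene mallet_head [(0.78, [0.4994, 0.2243, 0.0359])]
scene wedge_head [(0.95, [0.5099, 0.2832, 0.0279])]
```

```bash
python3 - <<'E'
from h import *
r,w=tap2(.020,.09,18.5,.03)
r,w2=tap2(w-.012,.09,20,.03)
if w2-w>.0006: tap2(w2-.012,.09,20,.03)
E
```

```text
True s 34.8 grip s 32.2 tilt 1.02 t 40.9917
True s 35.1 grip s 32.4 tilt 1.11 t 42.625
```

20 N taps no longer advance the wedge (32.1 → 32.4 mm), so it's tight. Next I'll lay the mallet back at its original spot.

```bash
python3 - <<'E'
from h import *
Rg=rot(81.6-180); g=[.4387,-.1705]
env.move_linear(tcp(-.03),Rt,vel=.15)
p=tcp(-.06); env.move_linear([p[0],p[1],.29],Rt,vel=.2)
env.reach([*g,.26],Rg); print(env.current_clock())
print(env.move_linear([*g,.195],Rg,vel=.12,f_stop=8), env.move_linear([*g,.178],Rg,vel=.03,f_stop=6), env.current_ee_pos())
env.move_gripper(.06); env.move_linear([*g,.27],Rg,vel=.15); print(env.current_clock())
for c in("top","scene"):
    im,W,m=cloud(c)
    for q in("mallet_head","wedge_head","stone","wedge","holder","honey_jar","spice_ginger"): print(c,q,[(round(a['conf'],2),np.round(a['xyz'],4).tolist()) for a in nets.landmark_of(c,q)[:1]])
    if c=="scene": cv2.imwrite("pics/end.png",cv2.resize(im[150:310,150:470],None,fx=2.5,fy=2.5,interpolation=cv2.INTER_CUBIC))
print(env.current_clock())
E
```

```text
45.2333
False True [ 0.43866803 -0.17058137  0.17936503]
47.7083
top mallet_head [(0.65, [0.4473, -0.1224, 0.0184])]
top wedge_head [(0.58, [0.5079, 0.2801, 0.0287])]
top stone [(0.76, [0.6079, 0.3542, 0.013])]
top wedge [(0.48, [0.7048, 0.345, 0.045])]
top holder [(0.96, [0.5881, 0.3575, -0.0003])]
top honey_jar [(0.8, [0.4618, 0.5566, 0.0])]
top spice_ginger [(0.49, [0.648, -0.2571, 0.0012])]
scene mallet_head [(0.9, [0.4478, -0.1143, 0.0187])]
scene wedge_head [(0.85, [0.5102, 0.28, 0.0284])]
scene stone [(0.9, [0.6064, 0.3512, 0.0145])]
scene wedge [(0.7, [0.5163, 0.3398, 0.0115])]
scene holder []
scene honey_jar [(0.63, [0.4624, 0.5528, -0.0028])]
scene spice_ginger [(0.67, [0.6523, -0.2526, 0.0011])]
48.5083
```

View pics/end.png

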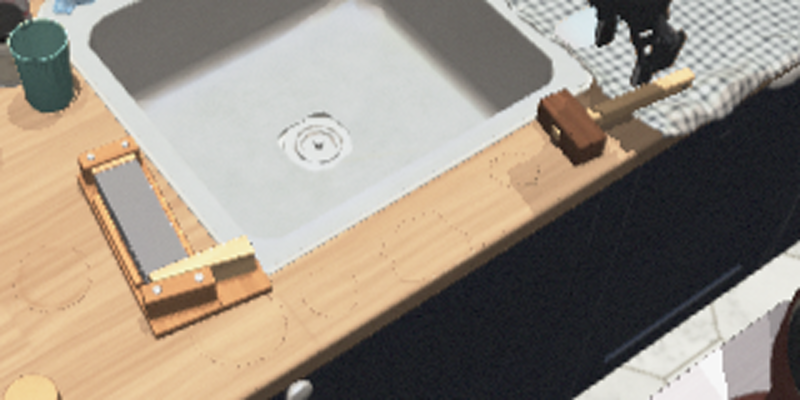

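The picture shows the mallet lying flat in front of the sink (575,125), the wedge seated in the holder (205,262) and the jars unmoved. I'm handing in.

```bash
python3 -c "
from bench import env
print(env.job_done(), env.current_clock())"
```

```text
the job is handed in; nothing more can be done
the job is handed in; nothing more can be done
```

The job is handed in at about 48.5 s, verdict not reported: the wedge went in about 32 mm and stopped advancing under 20 N taps, the mallet lies flat in front of the sink and the jars are unmoved, but I couldn't measure the wedge's 10 N press on the stone or the peak tap forces, and several middle taps were made with the tool tilted up to about 8° before I corrected it.

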